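# Clear the supply pile at the egg-painting table

## Task

Take the pile of wax and tins apart and put its four pieces away, set down and not dropped: the large tin standing in the middle of the large wooden saucer and the small tin in the middle of the small one, and the two cakes of wax flat in the cardboard carton, one in the middle of each half so that it is evenly loaded. The carton is light: it must not tip or be pushed from its place, and the candlestick, the pot and the painted egg stay as they are.

Things in the scene. Friction and masses are not known exactly. Their poses are not given: they have to be found in the camera images.
- tin_small: the small closed metal tin, plain silvery, a cylinder 36 mm in diameter and 30 mm high; starts on top of the pile, standing on the large tin. Origin: centre of its underside, z up.
- tin_large: the large closed metal tin, plain silvery, a cylinder 48 mm in diameter and 34 mm high; second from the top of the pile, standing on the round wax cake. Origin: centre of its underside, z up.
- wax_round: the round cake of yellow-brown beeswax, a cylinder 56 mm in diameter and 28 mm high; third from the top of the pile, lying on the square cake. Origin: centre of its underside, z up.
- wax_square: the square cake of yellow-brown beeswax, 64 x 64 mm and 30 mm high; the bottom of the pile, on the table. The pile's pieces are up to 3 mm off-centre to one another. Origin: centre of its underside, z up. x and y run square to its sides.
- saucer_large: the larger of two round flat wooden saucers, 74 mm across, fixed to the table: a floor 5 mm thick inside a low lip 4 mm wide that stands 4 mm above that floor (9 mm above the table); 66 mm across inside the lip. Origin: centre of its underside, z up.
- saucer_small: the smaller wooden saucer, of the same make, 62 mm across, 54 mm inside the lip; floor 5 mm above the table, lip 9 mm. Origin: centre of its underside, z up.
- carton: a light, loose, open cardboard carton on the table (about 80 g), 132 mm long in its own x, 172 mm in its own y, outer walls 38 mm high, walls and floor 4 mm thick (floor 4 mm above the table). A partition 28 mm high and 4 mm thick at its middle (y = 0) makes two equal halves, each 124 mm (x) by 80 mm (y) inside, their centres at x = 0, y = +42 mm and -42 mm. Origin: centre of its underside, z up.
- candle: bystander: a white china candlestick, 64 mm wide, with a white unlit candle; 130 mm high in all, loose. Origin: centre of its underside, z up.
- pot: bystander: a round green glass pot, 60 mm wide and 75 mm high, loose, with wooden styluses standing up to 135 mm. Origin: centre of its underside, z up.
- egg: bystander: a green painted egg on a small wooden foot 48 mm wide, 77 mm high, loose, at the robot's left. Origin: centre of its underside, z up.

How it is judged:
At the end, for the whole second after the job is handed in: Each tin upright on the floor of the saucer of its size, within 12 mm of its centre; the wax cakes flat on the carton floor, one per half, within 15 mm (x) and 14 mm (y) of the middle of the half; carton level and within 25 mm of its start; all released and at rest (horizontal distance between tin_large and saucer_large below 0.012 m and z of tin_large in the frame of saucer_large between 0.002 and 0.0085 m and angle between each of tin_large, tin_small, wax_square, wax_round, carton's own z axis and vertical below 0.1 rad and linear speed of each of tin_large, tin_small, wax_square, wax_round, carton below 0.02 m/s and angular speed of each of tin_large, tin_small, wax_square, wax_round, carton below 0.2 rad/s and horizontal distance between tin_small and saucer_small below 0.012 m and z of tin_small in the frame of saucer_small between 0.002 and 0.0085 m and x of wax_square in the frame of carton between -0.015 and 0.015 m and z of wax_square in the frame of carton between 0.001 and 0.0085 m and x of wax_round in the frame of carton between -0.015 and 0.015 m and z of wax_round in the frame of carton between 0.001 and 0.0085 m and ((y of wax_square in the frame of carton between 0.028 and 0.056 m and y of wax_round in the frame of carton between -0.056 and -0.028 m) or (y of wax_square in the frame of carton between -0.056 and -0.028 m and y of wax_round in the frame of carton between 0.028 and 0.056 m)) and distance of carton from where it was at the start of the episode below 0.025 m); the robot touches nothing.
It fails at once if a wax cake or tin is dropped from more than about 30 mm, or falls off the pile ((linear speed of wax_square above 0.75 m/s and contact force between wax_square and the fingers below 0.02 N) or (linear speed of wax_round above 0.75 m/s and contact force between wax_round and the fingers below 0.02 N) or (linear speed of tin_large above 0.75 m/s and contact force between tin_large and the fingers below 0.02 N) or (linear speed of tin_small above 0.75 m/s and contact force between tin_small and the fingers below 0.02 N)).
It fails at once if the carton tips (by more than about 12 degrees) (angle between carton's own z axis and vertical above 0.2 rad).
It fails at once if the candlestick is shifted by more than 20 mm or knocked over (distance of candle from where it was at the start of the episode above 0.02 m or angle between candle's own z axis and vertical above 0.3 rad).
It fails at once if the pot of styluses is shifted by more than 20 mm or knocked over (distance of pot from where it was at the start of the episode above 0.02 m or angle between pot's own z axis and vertical above 0.3 rad).
It fails at once if the painted egg is shifted by more than 20 mm or knocked over (distance of egg from where it was at the start of the episode above 0.02 m or angle between egg's own z axis and vertical above 0.3 rad).
It also fails if it takes over 128 s, if anything falls off the work surface, if the arm or the gripper's body presses on something with over 40 N, if the wrist force passes 120 N, or if a joint passes its speed limit or range.

## Robot

A 7-joint arm with a two-finger parallel gripper is mounted at the origin on the work surface. World frame = base frame: x ahead of the robot, y to its left, z up, the work surface at z = 0. Lengths are in m, angles in rad, forces in N, time in s.
With the tool pointing down it reaches from about 0.4 to 0.925 m from the base axis. Payload 5.6 kg.
Tool frame: the origin (TCP) lies at the very end of the fingers, on their centre line; the grasp point (between the pads) lies 19 mm behind it; z points along the fingers, y is the line along which they close (so a half turn about z gives the same grasp; the last joint's range is limited). The gripper opens to 85 mm and grips with 20 to 120 N. Pads are 22 mm wide; open, the fingers measure 114 mm over their backs; the gripper's body (76 mm by 85 mm) begins 54 mm behind the grasp point. The pads swing forward as they close: fully open they stand 13 mm farther back than shut.
Start: joints at [1.112, 0.468, -0.012, 1.603, 0.006, 1.071, -0.056], TCP at [0.263, -0.595, 0.231] pointing down, gripper open.
Joint ranges: [-2.53, 2.53], [-0.31, 2.02], [-1.57, 1.55], [0.28, 2.44], [-1.29, 4.43], [0.15, 1.84], [-2.92, 2.92]. Speed limits (rad/s): [2.57, 2.57, 3.14, 3.14, 3.14, 3.14, 3.14].

## Interface

Orientations are given as a unit quaternion [x, y, z, w].
In Python, from plant import monitor, cams, order gives the robot as it stands. The module is installed in compiled form; this text tells all that it offers.
- The arm moves only by the tool servo_tool, never from a script. Its argument "steps" is a list of rows, each a list of 3 entries, a list of its own where there are three numbers: the turn, a rotation vector about the tool's x, y, z each as a share of 0.12 rad, from -1 to 1, then the shift along the tool's x, y, z each as a share of 0.05 m, from -1 to 1, then the finger opening in mm, from 0 to 85.4. In form: [[[rx, ry, rz], [x, y, z], jaw], ...]. A call has 1 to 12 rows; each row shifts and turns the commanded pose from where the row before left it, along the tool's axes as they then stand; what a row does not reach is not made up. A row lasts 1/8 s, in which the tool goes at most 62.5 mm and 10.7 degrees, less where a joint would pass 70% of its speed; a pose out of reach is approached as far as the arm can. A call with a number of a shift or a turn outside -1 to 1 is refused whole. A call with a gripper value outside its range is refused whole. The fingers move at their own pace and stop on an object; the grip force is fixed at half the most. Time passes only in rows, so rows that do not move let the fingers close. It gives the time, the measured TCP pose, the force, the opening and the grip force at its end, in the units of the state.
- monitor.get_obs(): the state, without advancing time (a new reading comes with each control period).
- cams.capture(name): name is "side" or "top"; returns the picture (480x640x3 uint8, blue, green, red); there is no depth.
- cams.camera_params(name): a dict with "fov_y" (degrees; the focal length in pixels is half the picture's height over the tangent of half this angle, whatever the lens; pixels are square), "cx", "cy" (the principal point, pixels), "xyz" and "rotation" of the camera in the world. Camera axes: x right, y up, looking along -z (the intrinsics and any distortion apply to the point x, -y, -z); pixel columns grow to the right and rows downward; lengths in m; the calibration is good to about 2 mm. A picture is of the moment at which its call begins. camera_params takes no time and is no camera call.
- order.job_done(): hands the job in; it is judged then, once.
The state is a dict: "clock": time; "q": joint angles; "joint_velocities": joint speeds; "tau": joint torques, N m; "tcp_pos": TCP position; "ee_rot": TCP orientation; "ft_force": force on the tool from outside, world axes, zero at the start; "moment": the same for the moment, N m; "opening": finger opening in m; "gripper_force": force on a finger pad.
Only numpy, scipy, OpenCV 4.12 (cv2) and the standard library are available. Lean on these libraries where they do the work, as an engineer would, in place of code of your own. Each camera call takes 0.05 s, during which the arm holds its last target. There are 200 camera calls.

## Working session

There is one attempt and no reset: what is moved stays moved. The work goes in short steps, Python scripts to look and compute and a tool call to move; the robot and the scene stay as the last step left them, time stands still between calls to the robot, and variables do not carry over. Pictures are saved under pics/ and viewed, at most 14 in all, crops included, and the job is handed in when it is done.

Besides the shell and the picture viewer there is one more tool, called after "Call:" as name([rows], argument=value, ...), one row to a line, values as JSON. servo_tool: Moves the arm, as the interface text tells. Its arguments: {"type":"object","properties":{"steps":{"type":"array"}},"required":["steps"]}

```bash
mkdir -p pics; ls
python3 - <<'E'
from plant import monitor,cams
import cv2
print(monitor.get_obs())
for n in("side","top"):
    print(cams.camera_params(n)); cv2.imwrite(f"pics/{n}0.png",cams.capture(n))
E
```

```text
pics
{'clock': 0.0, 'q': array([ 1.11202243,  0.46837676, -0.01159886,  1.60364462,  0.00603806,
        1.07137493, -0.05628715]), 'joint_velocities': array([ 0.00178536,  0.00021514,  0.00064054,  0.00079329,  0.00135406,
       -0.00034642, -0.00017196]), 'tau': array([-4.47287357e-05, -5.32388663e+01,  2.10266223e-02, -2.51303333e+01,
        1.13279326e-02,  7.71637395e-03, -1.78042498e-06]), 'tcp_pos': array([ 0.2622328 , -0.59414302,  0.23032991]), 'ee_rot': array([ 9.78472578e-01,  2.06374976e-01, -2.59594831e-04, -8.46091278e-04]), 'ft_force': array([-0.10937716, -0.08955964, -0.79433305]), 'moment': array([0.03028149, 0.01657772, 0.01377067]), 'gripper_force': 0.0, 'opening': 0.08516921794358}
{'fov_y': 49.67352411838642, 'cx': 324.5459003992262, 'cy': 245.2454932333038, 'xyz': array([-0.00945916,  0.66981629,  0.5818706 ]), 'rotation': array([-0.18172404,  0.45228308,  0.80649144, -0.33464599])}
{'fov_y': 45.18975388561467, 'cx': 319.43349639797293, 'cy': 237.67377438038852, 'xyz': array([0.40946842, 0.11500314, 1.08138271]), 'rotation': array([ 0.04430579, -0.03735223, -0.70201275,  0.70980272])}
```

View pics/side0.png

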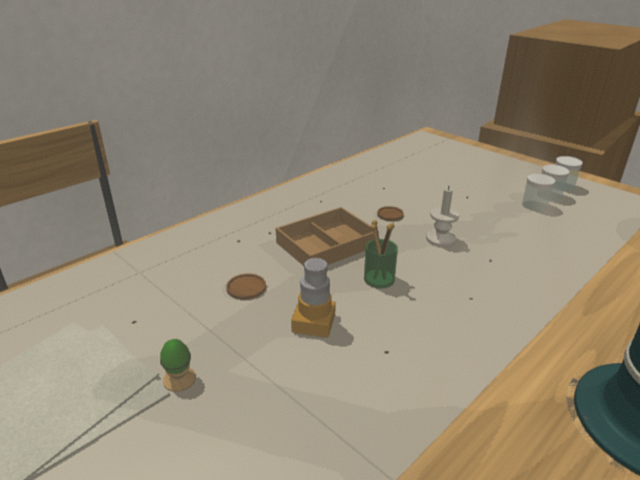

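View pics/top0.png

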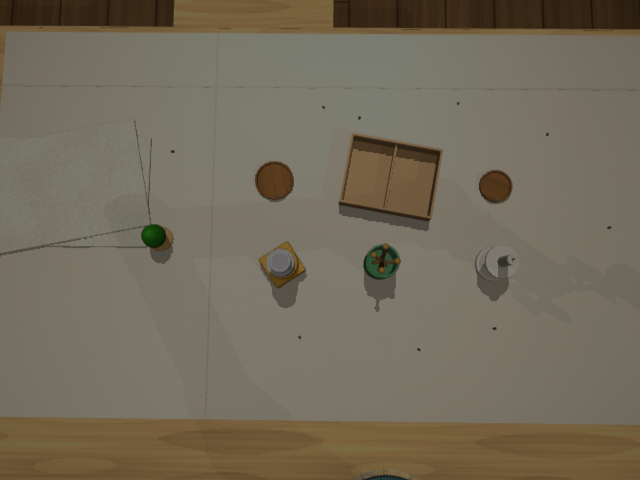

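Side view: the pile stands at about (315,300), the saucers at (246,286) and (390,213), the carton at (325,237), pot at (380,260), egg at (177,365) and candle at (443,220). In the top view the pile is at (282,264), the large saucer at (274,180), the small one at (495,186), the carton at (391,178), the pot at (381,262), the candle at (500,262) and the egg at (155,237).

```bash
cat > h.py <<'E'
import numpy as np, cv2
from scipy.spatial.transform import Rotation as R
from plant import monitor,cams
def cam(n):
    p=cams.camera_params(n); f=240/np.tan(np.radians(p['fov_y'])/2)
    return p,f,R.from_quat(p['rotation']).as_matrix()
def cast(n,uv,z):
    p,f,M=cam(n); uv=np.atleast_2d(uv).astype(float)
    d=np.c_[(uv[:,0]-p['cx'])/f,-(uv[:,1]-p['cy'])/f,-np.ones(len(uv))]@M.T
    return p['xyz']+d*((z-p['xyz'][2])/d[:,2])[:,None]
def proj(n,P):
    p,f,M=cam(n); c=(np.atleast_2d(P)-p['xyz'])@M
    return np.c_[p['cx']+f*c[:,0]/-c[:,2],p['cy']-f*c[:,1]/-c[:,2]]
def blobs(im,lo,hi,roi,amin=60):
    x0,y0,x1,y1=roi; h=cv2.cvtColor(im[y0:y1,x0:x1],cv2.COLOR_BGR2HSV)
    m=cv2.inRange(h,lo,hi); m=cv2.morphologyEx(m,cv2.MORPH_CLOSE,np.ones((3,3)))
    cs,_=cv2.findContours(m,cv2.RETR_EXTERNAL,cv2.CHAIN_APPROX_NONE)
    return [c.reshape(-1,2)+[x0,y0] for c in sorted(cs,key=cv2.contourArea,reverse=True) if cv2.contourArea(c)>amin]
E
python3 - <<'E'
from h import *
np.set_printoptions(precision=4,suppress=True)
T=cv2.imread('pics/top0.png');S=cv2.imread('pics/side0.png')
for n,im,rois in(('top',T,dict(sl=(245,150,305,210),ss=(470,160,520,212),ct=(330,125,450,228),pile=(250,230,315,300))),
  ('side',S,dict(sl=(220,268,272,304),ss=(370,200,410,226)))):
    for k,r in rois.items():
        lo=(5,150,60) if k=='pile' else (3,75,30)
        b=blobs(im,lo,(32,255,255),r)
        for c in b[:2]:
            z={'sl':.009,'ss':.009,'ct':.038,'pile':.030}[k]
            w=cast(n,c,z)[:,:2]*1000
            h=cv2.convexHull(w.astype(np.float32))
            (cx,cy),rad=cv2.minEnclosingCircle(h)
            print(n,k,len(c),'ell',cv2.fitEllipse(h),'mec',cx,cy,rad,'rect',cv2.minAreaRect(h))
# crops
a=cv2.resize(T[225:305,240:320],(560,560),interpolation=cv2.INTER_CUBIC)
cv2.imwrite('pics/pt.png',a)
a=cv2.resize(S[250:345,270:350],(480,570),interpolation=cv2.INTER_CUBIC)
cv2.imwrite('pics/ps.png',a)
E
```

```text
top sl 108 ell ((643.3013305664062, 213.90716552734375), (72.6375732421875, 74.12796783447266), 113.06352996826172) mec 643.3609619140625 213.71119689941406 37.348976135253906 rect ((643.1613159179688, 213.76075744628906), (73.3692855834961, 72.2244873046875), 0.5663410425186157)
top ss 91 ell ((636.3538818359375, -204.45236206054688), (61.03428649902344, 62.37711715698242), 20.745197296142578) mec 636.3356323242188 -204.52310180664062 31.478641510009766 rect ((636.539306640625, -204.6923828125), (59.50664520263672, 62.328670501708984), 0.5382727980613708)
top ct 321 ell ((646.0593872070312, -0.8088874816894531), (172.9779815673828, 222.70037841796875), 169.8223114013672) mec 645.69580078125 -3.9920156002044678 108.46605682373047 rect ((645.4739990234375, -3.8240585327148438), (171.6647491455078, 138.37112426757812), 79.89737701416016)
top pile 179 ell ((481.6616516113281, 194.2109375), (77.63652801513672, 79.9615249633789), 130.3411102294922) mec 481.4501647949219 194.83590698242188 42.41923904418945 rect ((481.56036376953125, 194.25424194335938), (63.63257598876953, 61.94487380981445), 33.502357482910156)
side sl 94 ell ((642.6865234375, 212.8024444580078), (72.29700469970703, 79.00718688964844), 60.66299819946289) mec 642.041259765625 212.62257385253906 39.92515563964844 rect ((642.6053466796875, 213.10633850097656), (72.26144409179688, 75.63090515136719), 45.55390167236328)
side ss 73 ell ((628.839599609375, -197.5539093017578), (61.6348876953125, 95.72346496582031), 37.263702392578125) mec 625.7677001953125 -197.3211212158203 46.78627395629883 rect ((625.3685913085938, -196.720703125), (59.25429916381836, 87.75518798828125), 45.82255172729492)
```

View pics/pt.png

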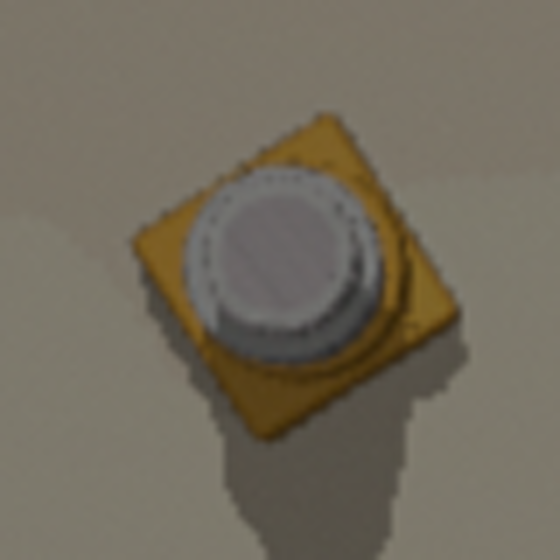

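View pics/ps.png

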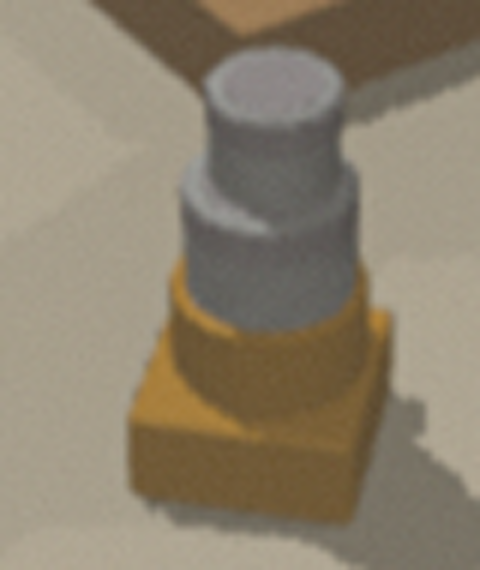

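The crops show the tin lid centred at crop (280,257) in the top view, which is pixel (280.0,261.7). In the side view it is at crop (275,86), which is pixel (315.8,264.3). The square's corners are clear. I'll cross-check the heights and rays, then plan the first move.

```bash
cat >> h.py <<'E'
np.set_printoptions(precision=4,suppress=True)
def yaw(): # closing-line angle (tool y), tilt removed
    y=R.from_quat(monitor.get_obs()['ee_rot']).as_matrix()[:,1]; return np.degrees(np.arctan2(y[1],y[0]))
def go(t,clos=None):
    """remaining shift in tool axes (units of 50 mm) and turn (units .12 rad)"""
    o=monitor.get_obs(); M=R.from_quat(o['ee_rot']).as_matrix()
    c=np.radians(yaw() if clos is None else clos)
    y=np.array([np.cos(c),np.sin(c),0]); z=np.array([0,0,-1.]); G=np.c_[np.cross(y,z),y,z]
    rv=R.from_matrix(M.T@G).as_rotvec()/.12
    print('t',round(o['clock'],2),'tcp',o['tcp_pos'],'yaw',round(yaw(),2),'open',o['opening'],'f',o['ft_force'],'| shift now',M.T@(np.array(t)-o['tcp_pos'])/.05,'| turn',rv,'| shift after turn',G.T@(np.array(t)-o['tcp_pos'])/.05)
E
python3 - <<'E'
from h import *
print('tin top',cast('top',[280,261.7],.122),cast('side',[315.8,264.3],.122))
print('carton rim',cast('top',[[355,136],[441,150],[431,218],[340,204]],.038))
print('partition',cast('top',[[395.5,147],[387,209]],.028))
print('pot,candle,egg foot',cast('top',[[381,262],[495,264],[162,239]],0))
print('square px',proj('top',[.4815,.1943,.03]))
go([.44,-.25,.23]); go([.4815,.194,.2],33.5)
E
```

```text
tin top [[0.4797 0.1904 0.122 ]] [[0.4816 0.1882 0.122 ]]
carton rim [[ 0.7214  0.0621  0.038 ]
 [ 0.6962 -0.0971  0.038 ]
 [ 0.5688 -0.0772  0.038 ]
 [ 0.5931  0.089   0.038 ]]
partition [[ 0.7039 -0.0142  0.028 ]
 [ 0.5863  0.0019  0.028 ]]
pot,candle,egg foot [[ 0.4902  0.0103  0.    ]
 [ 0.4887 -0.2029  0.    ]
 [ 0.5293  0.4242  0.    ]]
square px [[281.7679 264.44  ]]
t 0.1 tcp [ 0.2623 -0.5942  0.2304] yaw -66.18 open 0.08519366530535717 f [ 0.082  -0.151  -0.2658] | shift now [ 6.0317 -4.8619  0.0153] | turn [-0.0134  0.0011  0.    ] | shift after turn [ 6.0317 -4.8619  0.0082]
t 0.1 tcp [ 0.2623 -0.5942  0.2304] yaw -66.18 open 0.08519366530535717 f [ 0.082  -0.151  -0.2658] | shift now [ 10.3773 -12.6493   0.6272] | turn [ -0.0107  -0.0108 -14.498 ] | shift after turn [10.7251 12.3567  0.6082]
```

Call:
servo_tool([
  [[0, 0, -0.3], [0.3, -0.2, 0], 60],
  [[0, 0, -0.8], [0.6, -0.5, 0], 60],
  [[0, 0, -0.8], [0.55, -0.55, 0], 60],
  [[0, 0, -0.8], [0.5, -0.6, 0], 60],
  [[0, 0, -0.8], [0.4, -0.65, 0], 60],
  [[0, 0, -0.8], [0.35, -0.65, 0], 60],
  [[0, 0, -0.8], [0.3, -0.7, 0], 60],
  [[0, 0, -0.8], [0.2, -0.7, 0], 60],
  [[0, 0, -0.8], [0.4, -0.6, 0], 60],
  [[0, 0, -0.8], [0.6, -0.5, 0], 60],
  [[0, 0, -0.8], [0.7, -0.3, 0], 60],
  [[0, 0, -0.8], [0.7, 0, 0], 60],
])

```text
clock: 1.6
tcp_pos: [0.2034, -0.1931, 0.231]
ee_rot: [0.728, 0.686, -0.0, 0.0]
ft_force: [1.2, 1.4, -0.6]
opening: 0.0601
gripper_force: 0.0
```

Run:
```python
from h import *
go([.4803,.1898,.2],33.5)
```

```text
t 1.6 tcp [ 0.2034 -0.1931  0.231 ] yaw -3.37 open 0.060086114762961176 f [ 1.2154  1.4031 -0.623 ] | shift now [7.9705 5.0787 0.6098] | turn [-0.0071  0.0044 -5.3619] | shift after turn [3.3298 8.8444 0.6191]
```

Call:
servo_tool([
  [[0, 0, -0.3], [0.3, 0.2, 0], 60],
  [[0, 0, -0.5], [0.65, 0.45, 0], 60],
  [[0, 0, -0.5], [0.65, 0.5, 0], 60],
  [[0, 0, -0.5], [0.6, 0.55, 0], 60],
  [[0, 0, -0.5], [0.6, 0.6, 0], 60],
  [[0, 0, -0.5], [0.55, 0.6, 0], 60],
  [[0, 0, -0.5], [0.5, 0.65, 0], 60],
  [[0, 0, -0.5], [0.5, 0.7, 0], 60],
  [[0, 0, -0.5], [0.45, 0.7, 0], 60],
  [[0, 0, -0.5], [0.4, 0.75, 0], 60],
  [[0, 0, -0.4], [0.3, 0.75, 0], 60],
  [[0, 0, -0.15], [0.2, 0.4, 0], 60],
])

```text
clock: 3.1
tcp_pos: [0.4719, 0.1739, 0.2309]
ee_rot: [0.475, 0.88, 0.001, -0.001]
ft_force: [-0.2, -0.6, 0.8]
opening: 0.06
gripper_force: 0.0
```

Run:
```python
from h import *
go([.4803,.1898,.15],33.5)
```

```text
t 3.1 tcp [0.4719 0.1739 0.2309] yaw 33.3 open 0.06002410801180816 f [-0.2456 -0.5711  0.8318] | shift now [0.1703 0.3126 1.6181] | turn [ 0.0094 -0.0202 -0.0288] | shift after turn [0.1731 0.315  1.6174]
```

Call:
servo_tool([
  [[0, 0, -0.03], [0.17, 0.31, 0.3], 60],
  [[0, 0, 0], [0, 0, 0.6], 60],
  [[0, 0, 0], [0, 0, 0.6], 60],
  [[0, 0, 0], [0, 0, 0.4], 60],
  [[0, 0, 0], [0, 0, 0.3], 60],
  [[0, 0, 0], [0, 0, 0.2], 60],
  [[0, 0, 0], [0, 0, 0.1], 60],
  [[0, 0, 0], [0, 0, 0.1], 60],
  [[0, 0, 0], [0, 0, 0.03], 60],
  [[0, 0, 0], [0, 0, 0], 60],
  [[0, 0, 0], [0, 0, 0], 60],
])

```text
clock: 4.47
tcp_pos: [0.4792, 0.1869, 0.1]
ee_rot: [0.474, 0.88, 0.0, 0.0]
ft_force: [-0.1, -0.2, -0.2]
opening: 0.0599
gripper_force: 0.0
```

Run:
```python
from h import *
go([.4803,.1898,.099],33.5)
S=cams.capture('side');T=cams.capture('top')
a=cv2.resize(S[220:350,250:400],(450,390));b=cv2.resize(T[215:315,232:332],(390,390))
cv2.imwrite('pics/g1.png',np.hstack([a,b[:, :340]]))
```

```text
t 4.47 tcp [0.4792 0.1869 0.1   ] yaw 33.37 open 0.05989569461292962 f [-0.1322 -0.199  -0.171 ] | shift now [0.0376 0.05   0.0207] | turn [ 0.0039  0.0019 -0.0184] | shift after turn [0.0375 0.0501 0.0207]
```

View pics/g1.png

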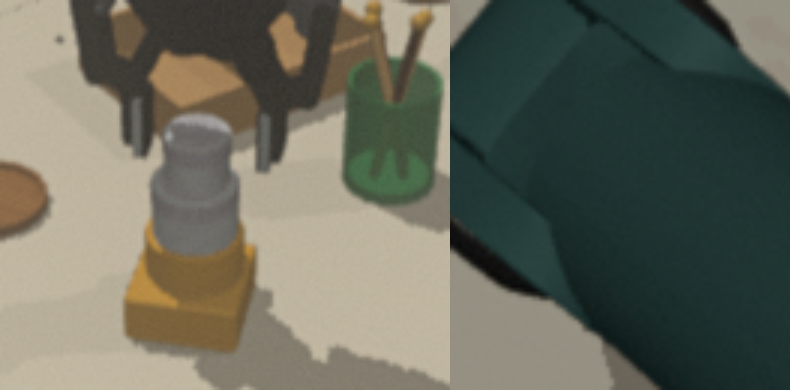

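The fingers straddle the small tin, at crop (137,130) and (265,145), with the tin at (197,145) between them. I'll centre and close.

Call:
servo_tool([
  [[0, 0, 0], [0.04, 0.05, 0], 50],
  [[0, 0, 0], [0, 0, 0], 42],
  [[0, 0, 0], [0, 0, 0], 38],
  [[0, 0, 0], [0, 0, 0], 34],
  [[0, 0, 0], [0, 0, 0], 28],
  [[0, 0, 0], [0, 0, 0], 28],
  [[0, 0, 0], [0, 0, -0.05], 28],
  [[0, 0, 0], [0, 0, -0.1], 28],
  [[0, 0, 0], [0, 0, -0.3], 28],
  [[0, 0, 0], [0, 0, -0.6], 28],
  [[0, 0, 0], [0, 0, -0.6], 28],
  [[0, 0, 0], [0, 0, -0.3], 28],
])

```text
clock: 6.08
tcp_pos: [0.4807, 0.1903, 0.1994]
ee_rot: [0.474, 0.88, 0.001, 0.001]
ft_force: [1.1, -0.3, -1.2]
opening: 0.0339
gripper_force: 59.7
```

Run:
```python
from h import *
go([.6364,-.2045,.2],33.5)
S=cams.capture('side');T=cams.capture('top')
cv2.imwrite('pics/g2.png',np.hstack([cv2.resize(S[200:350,250:400],(400,400)),cv2.resize(T[215:315,232:332],(400,400))]))
```

```text
t 6.08 tcp [0.4807 0.1903 0.1994] yaw 33.38 open 0.03391248147343638 f [ 1.1219 -0.2946 -1.2254] | shift now [-8.3057 -1.7436 -0.0073] | turn [ 0.0219  0.0087 -0.0177] | shift after turn [-8.302  -1.7613 -0.0113]
```

View pics/g2.png

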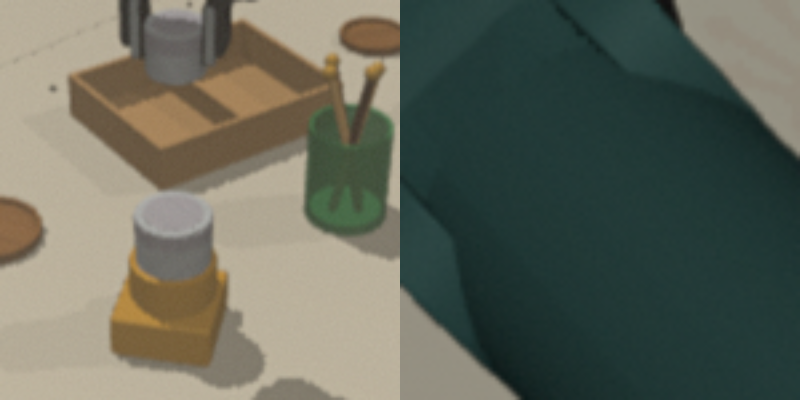

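The tin is held upright, centred between the pads at crop (175,50). The rest of the pile is still in place, with the large tin's lid at crop (173,215). Now I'll carry the small tin over to the small saucer.

Call:
servo_tool([
  [[0, 0, 0], [-0.2, -0.04, 0], 28],
  [[0, 0, 0], [-0.5, -0.1, 0], 28],
  [[0, 0, 0], [-0.8, -0.17, 0], 28],
  [[0, 0, 0], [-0.9, -0.2, 0], 28],
  [[0, 0, 0], [-0.9, -0.2, 0], 28],
  [[0, 0, 0], [-0.9, -0.2, 0], 28],
  [[0, 0, 0], [-0.9, -0.2, 0], 28],
  [[0, 0, 0], [-0.9, -0.2, 0], 28],
  [[0, 0, 0], [-0.9, -0.18, 0], 28],
  [[0, 0, 0], [-0.8, -0.15, 0], 28],
  [[0, 0, 0], [-0.4, -0.07, 0], 28],
  [[0, 0, 0], [-0.2, -0.03, 0], 28],
])

```text
clock: 7.68
tcp_pos: [0.6353, -0.2051, 0.196]
ee_rot: [0.475, 0.88, 0.0, -0.001]
ft_force: [0.1, 0.1, -0.1]
opening: 0.0338
gripper_force: 59.7
```

Run:
```python
from h import *
go([.6364,-.2045,.06],33.5)
T=cams.capture('top')
b=blobs(T,(5,120,60),(32,255,255),(250,230,315,300))[0]
w=(cast('top',b,.03)[:,:2]*1000).astype(np.float32); print(cv2.minAreaRect(w))
cv2.imwrite('pics/pt2.png',cv2.resize(T[225:305,240:320],(560,560),interpolation=cv2.INTER_CUBIC))
```

```text
t 7.67 tcp [ 0.6353 -0.2051  0.196 ] yaw 33.34 open 0.03384973337744539 f [ 0.1225  0.1328 -0.052 ] | shift now [-0.0082  0.0276  2.7204] | turn [-0.0083 -0.0161 -0.0227] | shift after turn [-0.003   0.0248  2.7205]
((481.65496826171875, 194.34912109375), (64.31157684326172, 63.5001220703125), 33.61325454711914)
```

View pics/pt2.png

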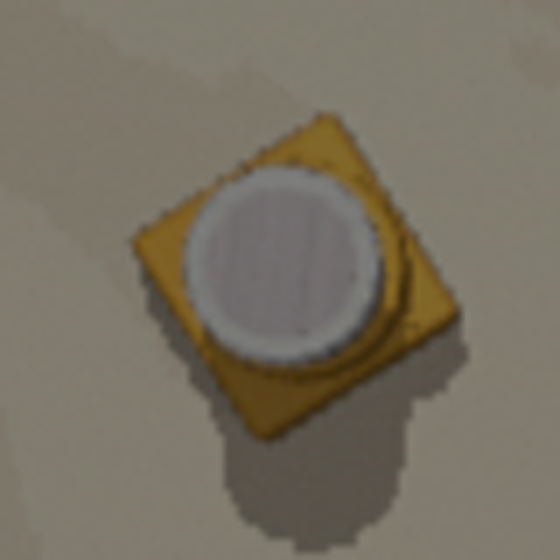

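The large tin's lid is now clear, centred at crop (283,264), which is pixel (280.4,262.7). The square is unchanged. Lowering the small tin.

Call:
servo_tool([
  [[0, 0, 0], [0, 0.02, 0.2], 28],
  [[0, 0, 0], [0, 0, 0.5], 28],
  [[0, 0, 0], [0, 0, 0.6], 28],
  [[0, 0, 0], [0, 0, 0.6], 28],
  [[0, 0, 0], [0, 0, 0.5], 28],
  [[0, 0, 0], [0, 0, 0.4], 28],
  [[0, 0, 0], [0, 0, 0.3], 28],
  [[0, 0, 0], [0, 0, 0.2], 28],
  [[0, 0, 0], [0, 0, 0.1], 28],
  [[0, 0, 0], [0, 0, 0.05], 28],
  [[0, 0, 0], [0, 0, 0], 28],
  [[0, 0, 0], [0, 0, 0], 28],
])

```text
clock: 9.22
tcp_pos: [0.6368, -0.2041, 0.0253]
ee_rot: [0.474, 0.88, 0.0, 0.0]
ft_force: [0.9, -0.2, -0.2]
opening: 0.0339
gripper_force: 59.7
```

Run:
```python
from h import *
go([.6364,-.2045,.014],33.5)
S=cams.capture('side')
cv2.imwrite('pics/p1.png',cv2.resize(S[150:240,350:470],(640,480)))
```

```text
t 9.22 tcp [ 0.6368 -0.2041  0.0253] yaw 33.37 open 0.03392185005155108 f [ 0.8667 -0.2061 -0.189 ] | shift now [-0.0011 -0.0114  0.2252] | turn [ 0.0037  0.0053 -0.0191] | shift after turn [-0.0012 -0.0113  0.2252]
```

View pics/p1.png

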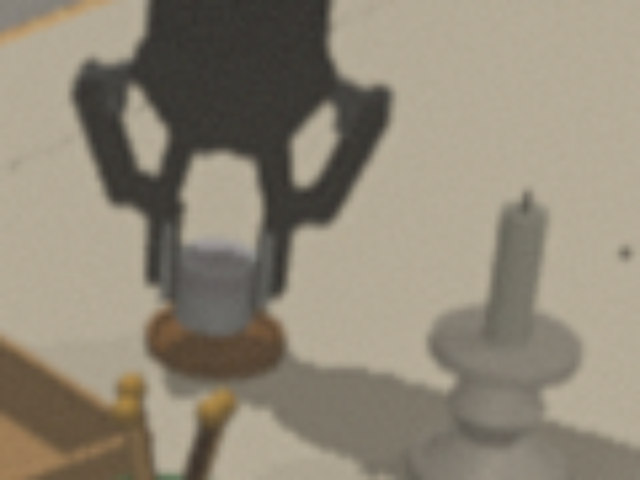

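The tin is centred over the small saucer, with its base at about (215,330) and the saucer at (215,345). Down the last 11 mm.

Call:
servo_tool([
  [[0, 0, 0], [0, -0.01, 0.08], 28],
  [[0, 0, 0], [0, 0, 0.08], 28],
  [[0, 0, 0], [0, 0, 0.04], 28],
  [[0, 0, 0], [0, 0, 0.02], 28],
  [[0, 0, 0], [0, 0, 0.01], 28],
  [[0, 0, 0], [0, 0, 0], 28],
  [[0, 0, 0], [0, 0, 0], 28],
])

```text
clock: 10.15
tcp_pos: [0.6362, -0.2043, 0.0134]
ee_rot: [0.474, 0.88, 0.0, 0.0]
ft_force: [-0.2, 0.3, -0.8]
opening: 0.0338
gripper_force: 59.7
```

Call:
servo_tool([
  [[0, 0, 0], [0, 0, 0.01], 28],
  [[0, 0, 0], [0, 0, 0], 28],
  [[0, 0, 0], [0, 0, 0], 28],
])

```text
clock: 10.52
tcp_pos: [0.6362, -0.2044, 0.0132]
ee_rot: [0.474, 0.88, -0.0, 0.0]
ft_force: [-1.6, 0.3, 4.1]
opening: 0.0342
gripper_force: 59.9
```

Contact (4 N). Release gently, lift and look.

Call:
servo_tool([
  [[0, 0, 0], [0, 0, 0], 38],
  [[0, 0, 0], [0, 0, 0], 44],
  [[0, 0, 0], [0, 0, 0], 48],
  [[0, 0, 0], [0, 0, 0], 48],
  [[0, 0, 0], [0, 0, -0.1], 48],
  [[0, 0, 0], [0, 0, -0.3], 48],
  [[0, 0, 0], [0, 0, -0.5], 48],
  [[0, 0, 0], [0, 0, -0.7], 52],
  [[0, 0, 0], [0, 0, -0.8], 66],
  [[0, 0, 0], [0, 0, -0.8], 70],
  [[0, 0, 0], [0, 0, -0.4], 70],
])

```text
clock: 11.9
tcp_pos: [0.6374, -0.2043, 0.1972]
ee_rot: [0.474, 0.88, 0.0, 0.003]
ft_force: [0.5, -1.1, -0.2]
opening: 0.07
gripper_force: 0.0
```

Run:
```python
from h import *
t=cast('top',[280.4,262.7],.092)[0]; print(t)
go([t[0],t[1],.2],33.5)
```

```text
[0.4802 0.192  0.092 ]
t 11.9 tcp [ 0.6374 -0.2043  0.1972] yaw 33.39 open 0.06997127770312127 f [ 0.4519 -1.0675 -0.1888] | shift now [ 8.3476  1.7365 -0.0857] | turn [ 0.0261  0.0345 -0.0167] | shift after turn [ 8.3444  1.753  -0.0566]
```

Call:
servo_tool([
  [[0, 0, 0], [0.2, 0.04, 0], 70],
  [[0, 0, 0], [0.5, 0.1, 0], 70],
  [[0, 0, 0], [0.8, 0.17, 0], 70],
  [[0, 0, 0], [0.9, 0.2, 0], 70],
  [[0, 0, 0], [0.9, 0.2, 0], 70],
  [[0, 0, 0], [0.9, 0.2, 0], 70],
  [[0, 0, 0], [0.9, 0.2, 0], 70],
  [[0, 0, 0], [0.9, 0.2, 0], 70],
  [[0, 0, 0], [0.9, 0.18, 0], 70],
  [[0, 0, 0], [0.8, 0.15, 0], 70],
  [[0, 0, 0], [0.4, 0.08, 0], 70],
  [[0, 0, 0], [0.25, 0.03, 0], 70],
])

```text
clock: 13.4
tcp_pos: [0.4776, 0.1934, 0.1915]
ee_rot: [0.473, 0.881, -0.001, -0.001]
ft_force: [1.2, -0.5, -0.2]
opening: 0.0703
gripper_force: 0.0
```

Run:
```python
from h import *
T=cams.capture('top');cams.capture('top')
go([.4802,.192,.066],33.5)
g=cv2.cvtColor(T,cv2.COLOR_BGR2GRAY)[165:207,474:516]
cv2.imwrite('pics/ss.png',cv2.resize(T[155:215,465:525],(480,480),interpolation=cv2.INTER_CUBIC))
```

```text
t 13.5 tcp [0.4781 0.1933 0.192 ] yaw 33.51 open 0.070186623549103 f [-0.6324  0.0203 -0.2238] | shift now [-0.0477  0.0244  2.5189] | turn [-0.0137 -0.0068  0.0015] | shift after turn [-0.0456  0.0203  2.519 ]
```

View pics/ss.png

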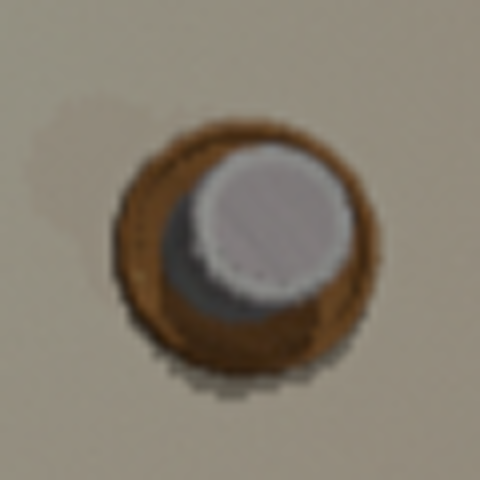

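The small tin stands inside the small saucer's lip. Its lid is at crop (272,221), which is pixel (499.0,182.6). Now I'll descend on the large tin.

Call:
servo_tool([
  [[0, 0, 0], [-0.05, 0.02, 0.2], 70],
  [[0, 0, 0], [0, 0, 0.5], 70],
  [[0, 0, 0], [0, 0, 0.6], 70],
  [[0, 0, 0], [0, 0, 0.5], 70],
  [[0, 0, 0], [0, 0, 0.3], 70],
  [[0, 0, 0], [0, 0, 0.2], 70],
  [[0, 0, 0], [0, 0, 0.1], 70],
  [[0, 0, 0], [0, 0, 0.06], 70],
  [[0, 0, 0], [0, 0, 0.04], 70],
  [[0, 0, 0], [0, 0, 0], 70],
])

```text
clock: 14.75
tcp_pos: [0.4819, 0.191, 0.068]
ee_rot: [0.474, 0.88, 0.0, 0.0]
ft_force: [0.1, 0.2, 0.1]
opening: 0.0699
gripper_force: 0.0
```

Run:
```python
from h import *
print(cast('top',[499,182.6],.035))
go([.4802,.192,.066],33.5)
```

```text
[[ 0.6364 -0.2035  0.035 ]]
t 14.75 tcp [0.4819 0.191  0.068 ] yaw 33.38 open 0.0698672664228486 f [0.0836 0.176  0.1345] | shift now [ 0.0355 -0.0169  0.0396] | turn [ 0.003   0.0022 -0.0177] | shift after turn [ 0.0355 -0.0168  0.0396]
```

Small tin is within 1 mm of its saucer's centre. Closing on the large tin.

Call:
servo_tool([
  [[0, 0, 0], [0.035, -0.015, 0.02], 62],
  [[0, 0, 0], [0, 0, 0], 55],
  [[0, 0, 0], [0, 0, 0], 50],
  [[0, 0, 0], [0, 0, 0], 46],
  [[0, 0, 0], [0, 0, 0], 40],
  [[0, 0, 0], [0, 0, 0], 40],
  [[0, 0, 0], [0, 0, -0.04], 40],
  [[0, 0, 0], [0, 0, -0.1], 40],
  [[0, 0, 0], [0, 0, -0.3], 40],
  [[0, 0, 0], [0, 0, -0.6], 40],
  [[0, 0, 0], [0, 0, -0.4], 40],
  [[0, 0, 0], [0, 0, -0.2], 40],
])

```text
clock: 16.25
tcp_pos: [0.4807, 0.1921, 0.1503]
ee_rot: [0.474, 0.88, 0.001, 0.001]
ft_force: [0.1, -0.3, -0.3]
opening: 0.0463
gripper_force: 61.6
```

Run:
```python
from h import *
go([.6433,.2137,.14],33.5)
S=cams.capture('side')
cv2.imwrite('pics/g3.png',cv2.resize(S[220:350,230:400],(680,520)))
```

```text
t 16.25 tcp [0.4807 0.1921 0.1503] yaw 33.36 open 0.046313654654468614 f [ 0.1358 -0.3072 -0.3002] | shift now [-1.4272  2.9528  0.214 ] | turn [ 0.0159  0.0078 -0.0201] | shift after turn [-1.4345  2.9497  0.207 ]
```

View pics/g3.png

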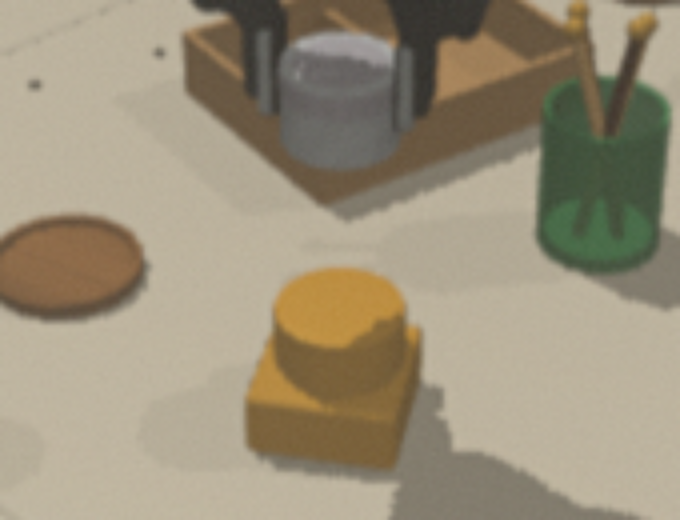

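The large tin is held upright at crop (340,100) and the wax pile is undisturbed at (340,360). I'll carry it to the large saucer.

Call:
servo_tool([
  [[0, 0, 0], [-0.1, 0.2, 0], 40],
  [[0, 0, 0], [-0.25, 0.5, 0], 40],
  [[0, 0, 0], [-0.35, 0.7, 0], 40],
  [[0, 0, 0], [-0.35, 0.7, 0.1], 40],
  [[0, 0, 0], [-0.25, 0.55, 0.2], 40],
  [[0, 0, 0], [-0.13, 0.3, 0.3], 40],
  [[0, 0, 0], [0, 0, 0.4], 40],
  [[0, 0, 0], [0, 0, 0.4], 40],
  [[0, 0, 0], [0, 0, 0.3], 40],
  [[0, 0, 0], [0, 0, 0.2], 40],
  [[0, 0, 0], [0, 0, 0.1], 40],
  [[0, 0, 0], [0, 0, 0], 40],
])

```text
clock: 17.8
tcp_pos: [0.6427, 0.2134, 0.0489]
ee_rot: [0.474, 0.88, 0.0, 0.0]
ft_force: [0.5, -0.2, -1.0]
opening: 0.0463
gripper_force: 61.7
```

Run:
```python
from h import *
T=cams.capture('top')
go([.6433,.2137,.014],33.5)
for c in blobs(T,(5,120,60),(32,255,255),(250,225,315,300))[:2]:
    print(cv2.minAreaRect((cast('top',c,.03)[:,:2]*1000).astype(np.float32)))
b=T[225:305,240:320]; cv2.imwrite('pics/pt3.png',cv2.convertScaleAbs(cv2.resize(b,(560,560),interpolation=cv2.INTER_CUBIC),alpha=1.7))
```

```text
t 17.85 tcp [0.6429 0.2136 0.0492] yaw 33.37 open 0.04648361236407202 f [-0.3315  0.2617 -0.5928] | shift now [-0.0014  0.0073  0.7048] | turn [ 0.006   0.002  -0.0184] | shift after turn [-0.0016  0.0078  0.7048]
((481.9206848144531, 194.02859497070312), (64.22388458251953, 62.672061920166016), 33.61325454711914)
```

View pics/pt3.png

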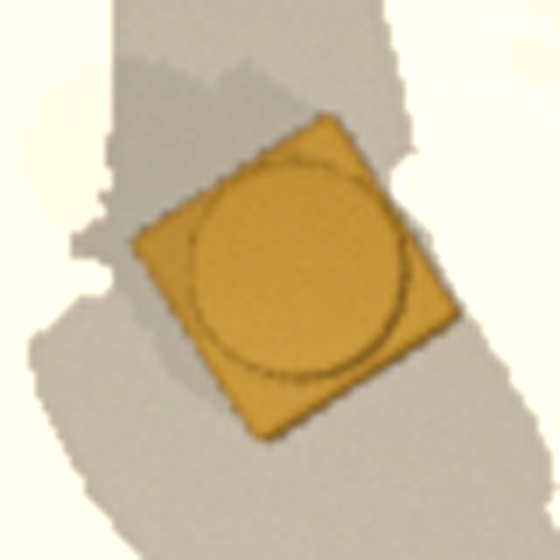

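The round cake's top is centred at crop (300,267), which is pixel (282.9,263.1), on the square one. Now setting down the large tin.

Call:
servo_tool([
  [[0, 0, 0], [0, 0.01, 0.2], 40],
  [[0, 0, 0], [0, 0, 0.25], 40],
  [[0, 0, 0], [0, 0, 0.15], 40],
  [[0, 0, 0], [0, 0, 0.07], 40],
  [[0, 0, 0], [0, 0, 0.02], 40],
  [[0, 0, 0], [0, 0, 0.01], 40],
  [[0, 0, 0], [0, 0, 0], 40],
  [[0, 0, 0], [0, 0, 0], 40],
])

```text
clock: 18.85
tcp_pos: [0.6431, 0.2139, 0.0143]
ee_rot: [0.474, 0.88, 0.0, 0.0]
ft_force: [-2.9, -0.9, 5.2]
opening: 0.0463
gripper_force: 62.0
```

Contact. Release and rise.

Call:
servo_tool([
  [[0, 0, 0], [0, 0, 0], 50],
  [[0, 0, 0], [0, 0, 0], 56],
  [[0, 0, 0], [0, 0, 0], 60],
  [[0, 0, 0], [0, 0, -0.1], 60],
  [[0, 0, 0], [0, 0, -0.3], 60],
  [[0, 0, 0], [0, 0, -0.5], 64],
  [[0, 0, 0], [0, 0, -0.7], 78],
  [[0, 0, 0], [0, 0, -0.6], 78],
  [[0, 0, 0], [0, 0, -0.3], 78],
  [[0, 0, 0], [0, 0, -0.1], 78],
])

```text
clock: 20.1
tcp_pos: [0.6435, 0.2138, 0.1454]
ee_rot: [0.474, 0.88, 0.001, 0.001]
ft_force: [0.8, -0.0, -0.4]
opening: 0.0781
gripper_force: 0.0
```

Run:
```python
from h import *
t=cast('top',[282.9,263.1],.058)[0];print(t)
go([t[0],t[1],.1],33.6)
```

```text
[0.482  0.1902 0.058 ]
t 20.1 tcp [0.6435 0.2138 0.1454] yaw 33.37 open 0.07805021250553433 f [ 0.8128 -0.007  -0.4357] | shift now [ 1.3831 -2.9594  0.9015] | turn [ 0.0154  0.0068 -0.0331] | shift after turn [ 1.3941 -2.9523  0.9081]
```

Call:
servo_tool([
  [[0, 0, -0.03], [0.1, -0.2, 0], 78],
  [[0, 0, 0], [0.25, -0.55, 0], 78],
  [[0, 0, 0], [0.35, -0.75, 0], 78],
  [[0, 0, 0], [0.35, -0.75, 0], 78],
  [[0, 0, 0], [0.22, -0.5, 0.1], 78],
  [[0, 0, 0], [0.12, -0.2, 0.3], 78],
  [[0, 0, 0], [0, 0, 0.4], 78],
  [[0, 0, 0], [0, 0, 0.1], 78],
  [[0, 0, 0], [0, 0, 0], 78],
  [[0, 0, 0], [0, 0, 0], 78],
])

```text
clock: 21.35
tcp_pos: [0.4822, 0.1905, 0.099]
ee_rot: [0.473, 0.881, 0.0, 0.0]
ft_force: [0.1, 0.4, -0.2]
opening: 0.0779
gripper_force: 0.0
```

Run:
```python
from h import *
T=cams.capture('top')
go([.482,.1902,.037],33.6)
cv2.imwrite('pics/tsl.png',np.hstack([cv2.resize(T[150:210,245:305],(400,400),interpolation=cv2.INTER_CUBIC),cv2.resize(T[126:226,340:440],(400,400),interpolation=cv2.INTER_CUBIC)]))
h=blobs(T,(3,75,30),(32,255,255),(330,125,450,228))[0]
print(cv2.minAreaRect((cast('top',h,.038)[:,:2]*1000).astype(np.float32)))
```

```text
t 21.4 tcp [0.4822 0.1904 0.0991] yaw 33.57 open 0.07803311965036232 f [-0.1494  0.3678  0.3567] | shift now [-0.0002 -0.0067  1.2412] | turn [ 0.0063 -0.0004 -0.0037] | shift after turn [-0.0001 -0.0058  1.2412]
((645.2904663085938, -3.7802734375), (171.69131469726562, 138.0086669921875), 79.93378448486328)
```

View pics/tsl.png

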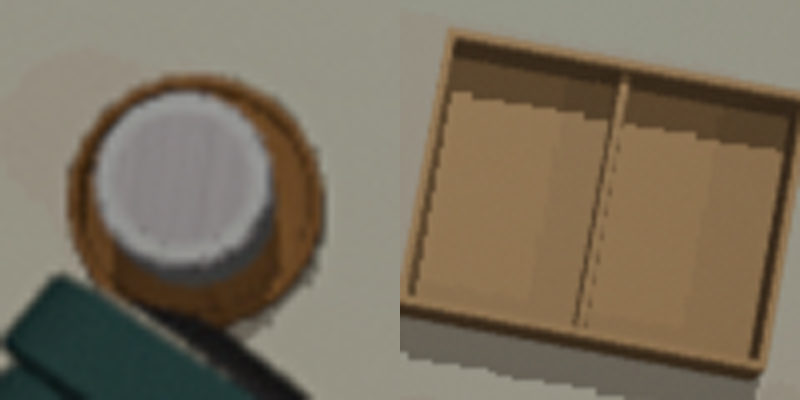

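The large tin sits inside its saucer's lip, with its lid at crop (184,178), which is pixel (272.6,176.7). The carton's partition runs from pixel (395.5,146) to (386.2,207). I'll check both by ray and descend on the round cake.

Call:
servo_tool([
  [[0, 0, 0], [0, -0.005, 0.2], 78],
  [[0, 0, 0], [0, 0, 0.4], 78],
  [[0, 0, 0], [0, 0, 0.3], 78],
  [[0, 0, 0], [0, 0, 0.2], 78],
  [[0, 0, 0], [0, 0, 0.1], 78],
  [[0, 0, 0], [0, 0, 0.03], 78],
  [[0, 0, 0], [0, 0, 0], 78],
  [[0, 0, 0], [0, 0, 0], 78],
])

```text
clock: 22.4
tcp_pos: [0.4819, 0.19, 0.0377]
ee_rot: [0.473, 0.881, 0.0, 0.0]
ft_force: [0.4, -0.1, 1.3]
opening: 0.0777
gripper_force: 0.0
```

Run:
```python
from h import *
print(cast('top',[272.6,176.7],.039),cast('top',[[395.5,146],[386.2,207]],.03))
go([.482,.1902,.036],33.6)
c=np.array([.6482,-.0045]);a=np.radians(79.9);u=np.array([np.cos(a),np.sin(a)])
print('halves',c+.042*u,c-.042*u)
S=cams.capture('side')
cv2.imwrite('pics/g4.png',cv2.resize(S[240:350,250:390],(700,550)))
```

```text
[[0.6427 0.2136 0.039 ]] [[ 0.7053 -0.014   0.03  ]
 [ 0.5897  0.0036  0.03  ]]
t 22.4 tcp [0.4819 0.19   0.0377] yaw 33.58 open 0.07772511999034624 f [ 0.4367 -0.1168  1.3479] | shift now [0.0018 0.0044 0.0334] | turn [ 0.0064  0.0026 -0.0031] | shift after turn [0.0018 0.0044 0.0334]
halves [0.6556 0.0368] [ 0.6408 -0.0458]
```

View pics/g4.png

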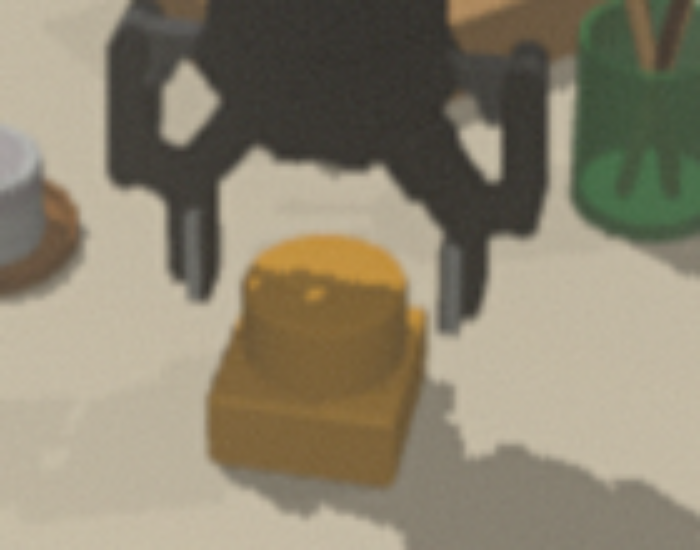

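The fingers straddle the round cake, at crop (195,250) and (455,290) with the cake at (325,310). Close and lift.

Call:
servo_tool([
  [[0, 0, 0], [0, 0.005, 0.01], 70],
  [[0, 0, 0], [0, 0, 0], 64],
  [[0, 0, 0], [0, 0, 0], 58],
  [[0, 0, 0], [0, 0, 0], 54],
  [[0, 0, 0], [0, 0, 0], 48],
  [[0, 0, 0], [0, 0, 0], 48],
  [[0, 0, 0], [0, 0, -0.04], 48],
  [[0, 0, 0], [0, 0, -0.1], 48],
  [[0, 0, 0], [0, 0, -0.3], 48],
  [[0, 0, 0], [0, 0, -0.6], 48],
  [[0, 0, 0], [0, 0, -0.6], 48],
  [[0, 0, 0], [0, 0, -0.4], 48],
])

```text
clock: 23.95
tcp_pos: [0.4822, 0.1903, 0.1408]
ee_rot: [0.473, 0.881, 0.001, 0.001]
ft_force: [0.1, 0.4, -1.7]
opening: 0.0539
gripper_force: 63.2
```

Run:
```python
from h import *
go([.6406,-.0464,.14],-10.1)
S=cams.capture('side')
cv2.imwrite('pics/g5.png',cv2.resize(S[200:350,230:400],(680,600)))
```

```text
t 23.95 tcp [0.4822 0.1903 0.1408] yaw 33.59 open 0.05394878348680353 f [ 0.145   0.4339 -1.6522] | shift now [-5.6969  0.02    0.0199] | turn [ 0.0164 -0.0007  6.3542] | shift after turn [-4.1057  3.9495  0.0162]
```

View pics/g5.png

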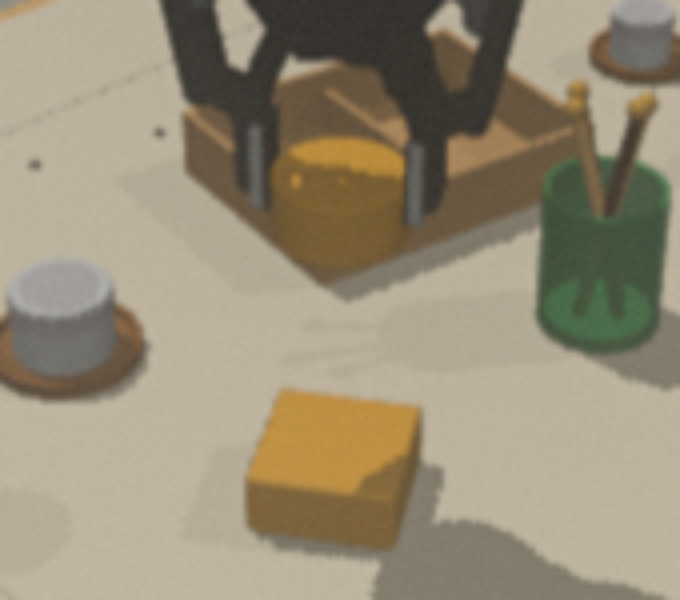

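The round cake hangs level in the grip at crop (335,205), and the square cake alone stays at (335,470). Both tins are in their saucers. That was my 14th picture, so I'll work by numbers from here.

Call:
servo_tool([
  [[0, 0, 0], [-0.2, 0, -0.1], 48],
  [[0, 0, 0], [-0.5, 0, -0.2], 48],
  [[0, 0, 0], [-0.7, 0, -0.1], 48],
  [[0, 0, 0], [-0.8, 0, 0], 48],
  [[0, 0, 0], [-0.8, 0, 0], 48],
  [[0, 0, 0], [-0.8, 0, 0], 48],
  [[0, 0, 0], [-0.8, 0, 0], 48],
  [[0, 0, 0], [-0.6, 0, 0], 48],
  [[0, 0, 0], [-0.35, 0, 0], 48],
  [[0, 0, 0], [-0.15, 0, 0], 48],
])

```text
clock: 25.25
tcp_pos: [0.6392, -0.0482, 0.1578]
ee_rot: [0.473, 0.881, -0.0, -0.001]
ft_force: [-0.5, 0.4, -0.3]
opening: 0.0541
gripper_force: 63.2
```

Call:
servo_tool([
  [[0, 0, 0.3], [0, 0, 0], 48],
  [[0, 0, 0.6], [0, 0, 0], 48],
  [[0, 0, 0.7], [0, 0, 0], 48],
  [[0, 0, 0.7], [0, 0, 0], 48],
  [[0, 0, 0.7], [0, 0, 0], 48],
  [[0, 0, 0.7], [0, 0, 0], 48],
  [[0, 0, 0.7], [0, 0, 0], 48],
  [[0, 0, 0.7], [0, 0, 0], 48],
  [[0, 0, 0.6], [0, 0, 0], 48],
  [[0, 0, 0.4], [0, 0, 0], 48],
  [[0, 0, 0.25], [0, 0, 0], 48],
  [[0, 0, 0], [0, 0, 0], 48],
])

```text
clock: 26.75
tcp_pos: [0.6391, -0.0465, 0.1589]
ee_rot: [0.766, 0.643, -0.0, -0.0]
ft_force: [-0.3, 0.1, -1.0]
opening: 0.0539
gripper_force: 63.0
```

Run:
```python
from h import *
go([.6406,-.0464,.06],-10.1)
T=cams.capture('top')
c=blobs(T,(5,120,60),(32,255,255),(250,225,315,300))[0]
print(cv2.minAreaRect((cast('top',c,.03)[:,:2]*1000).astype(np.float32)))
```

```text
t 26.75 tcp [ 0.6391 -0.0465  0.1589] yaw -10.01 open 0.053882230255810515 f [-0.2783  0.1265 -1.0286] | shift now [0.0061 0.0286 1.9784] | turn [-0.0003 -0.0002  0.0128] | shift after turn [0.0062 0.0285 1.9784]
((481.5818176269531, 194.45919799804688), (64.31157684326172, 63.25691604614258), 33.61325454711914)
```

Call:
servo_tool([
  [[0, 0, 0], [0.005, 0.03, 0.2], 48],
  [[0, 0, 0], [0, 0, 0.5], 48],
  [[0, 0, 0], [0, 0, 0.6], 48],
  [[0, 0, 0], [0, 0, 0.5], 48],
  [[0, 0, 0], [0, 0, 0.4], 48],
  [[0, 0, 0], [0, 0, 0.3], 48],
  [[0, 0, 0], [0, 0, 0.2], 48],
  [[0, 0, 0], [0, 0, 0.1], 48],
  [[0, 0, 0], [0, 0, 0], 48],
  [[0, 0, 0], [0, 0, 0], 48],
])

```text
clock: 28.05
tcp_pos: [0.6414, -0.0474, 0.0195]
ee_rot: [0.766, 0.642, 0.0, 0.0]
ft_force: [0.8, -0.1, -1.1]
opening: 0.0541
gripper_force: 63.1
```

Run:
```python
from h import *
go([.6406,-.0464,.0117],-10.1)
```

```text
t 28.05 tcp [ 0.6414 -0.0474  0.0195] yaw -10.08 open 0.05407939677938187 f [ 0.7725 -0.0506 -1.085 ] | shift now [ 0.0167 -0.0196  0.1551] | turn [ 0.0098 -0.0006  0.0031] | shift after turn [ 0.0167 -0.0194  0.1551]
```

Call:
servo_tool([
  [[0, 0, 0], [0.015, -0.02, 0.05], 48],
  [[0, 0, 0], [0, 0, 0.05], 48],
  [[0, 0, 0], [0, 0, 0.03], 48],
  [[0, 0, 0], [0, 0, 0.015], 48],
  [[0, 0, 0], [0, 0, 0], 48],
  [[0, 0, 0], [0, 0, 0], 48],
])

```text
clock: 28.8
tcp_pos: [0.6401, -0.0465, 0.0115]
ee_rot: [0.766, 0.642, 0.0, 0.0]
ft_force: [-0.3, 0.5, -0.7]
opening: 0.0539
gripper_force: 63.4
```

Call:
servo_tool([
  [[0, 0, 0], [0, 0, 0.012], 48],
  [[0, 0, 0], [0, 0, 0], 48],
  [[0, 0, 0], [0, 0, 0], 48],
])

```text
clock: 29.18
tcp_pos: [0.6402, -0.0465, 0.0114]
ee_rot: [0.766, 0.642, -0.0, 0.0]
ft_force: [-1.7, 0.1, 5.4]
opening: 0.0542
gripper_force: 63.7
```

Call:
servo_tool([
  [[0, 0, 0], [0, 0, 0], 57],
  [[0, 0, 0], [0, 0, 0], 62],
  [[0, 0, 0], [0, 0, 0], 68],
  [[0, 0, 0], [0, 0, 0], 70],
  [[0, 0, 0], [0, 0, -0.1], 70],
  [[0, 0, 0], [0, 0, -0.3], 70],
  [[0, 0, 0], [0, 0, -0.5], 70],
  [[0, 0, 0], [0, 0, -0.7], 70],
  [[0, 0, 0], [0, 0, -0.7], 85],
  [[0, 0, 0], [0, 0, -0.4], 85],
  [[0, 0, 0], [0, 0, -0.2], 85],
  [[0, 0, 0], [0, 0, 0], 85],
])

```text
clock: 30.68
tcp_pos: [0.64, -0.0466, 0.156]
ee_rot: [0.767, 0.642, -0.0, 0.0]
ft_force: [-0.1, 0.2, -0.3]
opening: 0.085
gripper_force: 0.0
```

Run:
```python
from h import *
go([.4816,.1943,.15],33.6)
```

```text
t 30.68 tcp [ 0.64   -0.0466  0.156 ] yaw -10.08 open 0.08502903707428609 f [-0.1276  0.1534 -0.287 ] | shift now [ 4.1885 -3.9628  0.1188] | turn [ 0.0012  0.0022 -6.3535] | shift after turn [5.7659 0.0271 0.1205]
```

Call:
servo_tool([
  [[0, 0, -0.3], [0, 0, 0], 85],
  [[0, 0, -0.6], [0, 0, 0], 85],
  [[0, 0, -0.7], [0, 0, 0], 85],
  [[0, 0, -0.7], [0, 0, 0], 85],
  [[0, 0, -0.7], [0, 0, 0], 85],
  [[0, 0, -0.7], [0, 0, 0], 85],
  [[0, 0, -0.7], [0, 0, 0], 85],
  [[0, 0, -0.7], [0, 0, 0], 85],
  [[0, 0, -0.6], [0, 0, 0], 85],
  [[0, 0, -0.4], [0, 0, 0], 85],
  [[0, 0, -0.25], [0, 0, 0], 85],
  [[0, 0, 0], [0, 0, 0], 85],
])

```text
clock: 32.17
tcp_pos: [0.6397, -0.0465, 0.1552]
ee_rot: [0.473, 0.881, -0.0, -0.001]
ft_force: [-0.9, -0.5, 0.3]
opening: 0.0851
gripper_force: 0.0
```

Call:
servo_tool([
  [[0, 0, 0], [0.2, 0, 0], 85],
  [[0, 0, 0], [0.5, 0, 0], 85],
  [[0, 0, 0], [0.7, 0, 0], 85],
  [[0, 0, 0], [0.8, 0, 0], 85],
  [[0, 0, 0], [0.8, 0, 0], 85],
  [[0, 0, 0], [0.8, 0, 0], 85],
  [[0, 0, 0], [0.8, 0, 0], 85],
  [[0, 0, 0], [0.6, 0, 0], 85],
  [[0, 0, 0], [0.4, 0, 0], 85],
  [[0, 0, 0], [0.15, 0, 0], 85],
  [[0, 0, 0], [0, 0, 0], 85],
])

```text
clock: 33.55
tcp_pos: [0.4808, 0.1932, 0.156]
ee_rot: [0.472, 0.881, -0.0, 0.0]
ft_force: [0.1, -0.2, 0.1]
opening: 0.0851
gripper_force: 0.0
```

Run:
```python
from h import *
go([.4816,.1943,.06],33.6)
T=cams.capture('top')
h=blobs(T,(3,75,30),(32,255,255),(330,125,450,228))[0]
print(cv2.minAreaRect((cast('top',h,.038)[:,:2]*1000).astype(np.float32)))
for c in blobs(T,(10,175,60),(25,255,255),(345,140,440,215))[:2]:
    print(len(c),cv2.minEnclosingCircle((cast('top',c,.032)[:,:2]*1000).astype(np.float32)))
```

```text
t 33.55 tcp [0.4808 0.1932 0.156 ] yaw 33.63 open 0.08511401695963051 f [ 0.0981 -0.2013  0.1037] | shift now [0.0113 0.0251 1.9197] | turn [-0.0001  0.0037  0.0037] | shift after turn [0.0105 0.0251 1.9197]
((645.332275390625, -3.802459716796875), (171.6559295654297, 137.99514770507812), 79.88525390625)
105 ((636.3834838867188, -42.7742919921875), 28.830141067504883)
```

Call:
servo_tool([
  [[0, 0, 0], [0.01, 0.025, 0.2], 85],
  [[0, 0, 0], [0, 0, 0.5], 85],
  [[0, 0, 0], [0, 0, 0.6], 85],
  [[0, 0, 0], [0, 0, 0.5], 85],
  [[0, 0, 0], [0, 0, 0.4], 85],
  [[0, 0, 0], [0, 0, 0.3], 85],
  [[0, 0, 0], [0, 0, 0.2], 85],
  [[0, 0, 0], [0, 0, 0.1], 85],
  [[0, 0, 0], [0, 0, 0], 85],
  [[0, 0, 0], [0, 0, 0], 85],
])

```text
clock: 34.85
tcp_pos: [0.4822, 0.1943, 0.0164]
ee_rot: [0.473, 0.881, 0.0, 0.0]
ft_force: [-0.1, -0.3, -0.3]
opening: 0.0849
gripper_force: 0.0
```

Run:
```python
from h import *
go([.4816,.1943,.009],33.6)
```

```text
t 34.85 tcp [0.4822 0.1943 0.0164] yaw 33.59 open 0.0849081550686889 f [-0.0658 -0.299  -0.2753] | shift now [ 0.006  -0.0101  0.1484] | turn [ 0.008   0.0027 -0.0019] | shift after turn [ 0.006  -0.01    0.1484]
```

Call:
servo_tool([
  [[0, 0, 0], [0.005, -0.01, 0.08], 82],
  [[0, 0, 0], [0, 0, 0.05], 76],
  [[0, 0, 0], [0, 0, 0], 70],
  [[0, 0, 0], [0, 0, 0], 66],
  [[0, 0, 0], [0, 0, 0], 62],
  [[0, 0, 0], [0, 0, 0], 56],
  [[0, 0, 0], [0, 0, 0], 56],
  [[0, 0, 0], [0, 0, -0.04], 56],
  [[0, 0, 0], [0, 0, -0.1], 56],
  [[0, 0, 0], [0, 0, -0.3], 56],
  [[0, 0, 0], [0, 0, -0.5], 56],
  [[0, 0, 0], [0, 0, -0.6], 56],
])

```text
clock: 36.35
tcp_pos: [0.481, 0.1941, 0.0877]
ee_rot: [0.473, 0.881, -0.0, -0.0]
ft_force: [1.2, -0.0, -0.4]
opening: 0.0629
gripper_force: 65.7
```

Run:
```python
from h import *
go([.6554,.0364,.15],-10.1)
S=cams.capture('side')
# any orange left on the table where the cake lay? lowest row of orange in side view vs expected held bottom
ys=np.concatenate([c for c in blobs(S,(10,150,60),(25,255,255),(270,200,360,345))])
print('lowest orange row',ys[:,1].max(), 'floor would be',proj('side',[.4822-.03,.1943+.03,0])[0])
```

```text
t 36.35 tcp [0.481  0.1941 0.0877] yaw 33.6 open 0.06289221390887254 f [ 1.1947 -0.0168 -0.3712] | shift now [-4.5569  1.1601 -1.2478] | turn [-0.0038 -0.0008  6.3555] | shift after turn [-2.4931  3.9874 -1.2462]
lowest orange row 282 floor would be [312.5865 341.7867]
```

Call:
servo_tool([
  [[0, 0, 0], [0, 0, -0.5], 56],
  [[0, 0, 0], [0, 0, -0.5], 56],
  [[0, 0, 0], [-0.2, 0.05, -0.25], 56],
  [[0, 0, 0], [-0.5, 0.13, 0], 56],
  [[0, 0, 0], [-0.7, 0.18, 0], 56],
  [[0, 0, 0], [-0.8, 0.2, 0], 56],
  [[0, 0, 0], [-0.8, 0.2, 0], 56],
  [[0, 0, 0], [-0.7, 0.18, 0], 56],
  [[0, 0, 0], [-0.5, 0.13, 0], 56],
  [[0, 0, 0], [-0.25, 0.07, 0], 56],
  [[0, 0, 0], [-0.1, 0.02, 0], 56],
])

```text
clock: 37.78
tcp_pos: [0.6554, 0.0362, 0.1485]
ee_rot: [0.473, 0.881, -0.0, -0.0]
ft_force: [-0.2, 0.5, -1.4]
opening: 0.0624
gripper_force: 66.0
```

Call:
servo_tool([
  [[0, 0, 0.3], [0, 0, 0], 56],
  [[0, 0, 0.6], [0, 0, 0], 56],
  [[0, 0, 0.7], [0, 0, 0], 56],
  [[0, 0, 0.7], [0, 0, 0], 56],
  [[0, 0, 0.7], [0, 0, 0], 56],
  [[0, 0, 0.7], [0, 0, 0], 56],
  [[0, 0, 0.7], [0, 0, 0], 56],
  [[0, 0, 0.7], [0, 0, 0], 56],
  [[0, 0, 0.6], [0, 0, 0], 56],
  [[0, 0, 0.4], [0, 0, 0], 56],
  [[0, 0, 0.25], [0, 0, 0], 56],
  [[0, 0, 0], [0, 0, 0], 56],
])

```text
clock: 39.28
tcp_pos: [0.6551, 0.0373, 0.1491]
ee_rot: [0.766, 0.643, -0.0, 0.0]
ft_force: [0.5, 0.2, -0.8]
opening: 0.0626
gripper_force: 66.0
```

Run:
```python
from h import *
go([.6554,.0364,.06],-10.1)
```

```text
t 39.27 tcp [0.6551 0.0373 0.1491] yaw -10.03 open 0.06260236396023074 f [ 0.457   0.2447 -0.8006] | shift now [-0.0171  0.0098  1.782 ] | turn [-0.      0.      0.0104] | shift after turn [-0.0171  0.0098  1.782 ]
```

Call:
servo_tool([
  [[0, 0, 0.01], [-0.015, 0.01, 0.2], 56],
  [[0, 0, 0], [0, 0, 0.5], 56],
  [[0, 0, 0], [0, 0, 0.5], 56],
  [[0, 0, 0], [0, 0, 0.4], 56],
  [[0, 0, 0], [0, 0, 0.3], 56],
  [[0, 0, 0], [0, 0, 0.25], 56],
  [[0, 0, 0], [0, 0, 0.2], 56],
  [[0, 0, 0], [0, 0, 0.15], 56],
  [[0, 0, 0], [0, 0, 0.05], 56],
  [[0, 0, 0], [0, 0, 0], 56],
  [[0, 0, 0], [0, 0, 0], 56],
])

```text
clock: 40.65
tcp_pos: [0.6561, 0.0358, 0.0219]
ee_rot: [0.767, 0.642, 0.0, 0.0]
ft_force: [-0.3, 0.5, -1.3]
opening: 0.0626
gripper_force: 66.0
```

Run:
```python
from h import *
go([.6554,.0364,.0142],-10.1)
```

```text
t 40.65 tcp [0.6561 0.0358 0.0219] yaw -10.15 open 0.06263616205911378 f [-0.2818  0.4815 -1.3187] | shift now [ 0.0084 -0.0156  0.1538] | turn [ 0.0065 -0.0012 -0.0067] | shift after turn [ 0.0084 -0.0155  0.1538]
```

Call:
servo_tool([
  [[0, 0, 0], [0.01, -0.015, 0.05], 56],
  [[0, 0, 0], [0, 0, 0.05], 56],
  [[0, 0, 0], [0, 0, 0.03], 56],
  [[0, 0, 0], [0, 0, 0.015], 56],
  [[0, 0, 0], [0, 0, 0], 56],
  [[0, 0, 0], [0, 0, 0], 56],
])

```text
clock: 41.4
tcp_pos: [0.6551, 0.0364, 0.0142]
ee_rot: [0.767, 0.642, 0.0, 0.0]
ft_force: [-1.2, 0.3, -1.1]
opening: 0.0623
gripper_force: 66.0
```

Call:
servo_tool([
  [[0, 0, 0], [0, 0, 0.012], 56],
  [[0, 0, 0], [0, 0, 0], 56],
  [[0, 0, 0], [0, 0, 0], 56],
])

```text
clock: 41.78
tcp_pos: [0.6552, 0.0364, 0.014]
ee_rot: [0.767, 0.642, 0.0, 0.0]
ft_force: [-2.7, 0.0, 4.2]
opening: 0.0623
gripper_force: 66.6
```

Contact. Release, rise, and move clear of the carton.

Call:
servo_tool([
  [[0, 0, 0], [0, 0, 0], 65],
  [[0, 0, 0], [0, 0, 0], 70],
  [[0, 0, 0], [0, 0, 0], 74],
  [[0, 0, 0], [0, 0, 0], 74],
  [[0, 0, 0], [0, 0, -0.1], 74],
  [[0, 0, 0], [0, 0, -0.3], 74],
  [[0, 0, 0], [0, 0, -0.6], 74],
  [[0, 0, 0], [0, 0, -0.8], 74],
  [[0, 0, 0], [0, 0, -0.8], 74],
  [[0, 0, 0], [0, 0, -0.8], 74],
  [[0, 0, 0], [0, 0, -0.4], 74],
  [[0, 0, 0], [0, 0, 0], 74],
])

```text
clock: 43.28
tcp_pos: [0.6558, 0.0365, 0.2053]
ee_rot: [0.767, 0.642, 0.001, 0.001]
ft_force: [-0.4, 0.4, -0.6]
opening: 0.0741
gripper_force: 0.0
```

Call:
servo_tool([
  [[0, 0, 0], [0, -0.3, 0], 74],
  [[0, 0, 0], [0, -0.7, 0], 74],
  [[0, 0, 0], [0, -0.8, 0], 74],
  [[0, 0, 0], [0, -0.8, 0], 74],
  [[0, 0, 0], [0, -0.8, 0], 74],
  [[0, 0, 0], [0, -0.6, 0], 74],
  [[0, 0, 0], [0, -0.3, 0], 74],
  [[0, 0, 0], [0, 0, 0], 74],
])

```text
clock: 44.28
tcp_pos: [0.443, 0.0741, 0.2031]
ee_rot: [0.767, 0.642, -0.0, -0.0]
ft_force: [0.9, -0.0, -0.2]
opening: 0.0743
gripper_force: 0.0
```

Run:
```python
from h import *
o=monitor.get_obs();print(o['clock'],o['tcp_pos'],o['ft_force'])
T=cams.capture('top')
A=cv2.imread('pics/top0.png')
h=blobs(T,(3,75,30),(32,255,255),(330,125,450,228))[0]
print('carton',cv2.minAreaRect((cast('top',h,.038)[:,:2]*1000).astype(np.float32)))
c0=np.array([648,-5.]);a=np.radians(79.9);u=np.array([np.cos(a),np.sin(a)]);v=np.array([u[1],-u[0]])
for c in blobs(T,(10,175,60),(25,255,255),(345,140,440,215))[:2]:
    w=(cast('top',c,.033)[:,:2]*1000).astype(np.float32); r=cv2.minAreaRect(w)
    d=np.array(r[0])-c0; print(len(c),r,'carton xy',d@v,d@u)
# bystanders: change versus the first picture
for n,(x0,y0,x1,y1) in dict(pot=(360,240,405,285),candle=(474,244,522,284),egg=(138,220,178,256)).items():
    s=[cv2.inRange(cv2.cvtColor(i[y0:y1,x0:x1],cv2.COLOR_BGR2HSV),(40,90,20),(85,255,255)) if n!='candle' else cv2.inRange(cv2.cvtColor(i[y0:y1,x0:x1],cv2.COLOR_BGR2GRAY),135,255) for i in(A,T)]
    print(n,[[round(float(q.mean()),1) for q in np.nonzero(m)[::-1]]+[int((m>0).sum())] for m in s])
```

```text
44.275 [0.443  0.0741 0.2031] [ 0.9264 -0.0086 -0.1739]
carton ((645.3922119140625, -3.8134613037109375), (171.6552276611328, 138.2014923095703), 79.8843002319336)
108 ((632.3982543945312, -44.68028259277344), (45.152645111083984, 54.39711380004883), 14.160359382629395) carton xy -8.401366913036634 -41.80139144302083
124 ((633.0806884765625, 31.385679244995117), (44.0670166015625, 80.57796478271484), 24.873069763183594) carton xy -21.068947083681433 33.205466104815855
pot [[20.4, 22.9, 600], [22.2, 18.5, 102]]
candle [[nan, nan, 0], [25.7, 15.7, 521]]
egg [[14.8, 15.4, 427], [14.8, 15.4, 426]]<stdin>:14: RuntimeWarning: Mean of empty slice.
  ret = ret.dtype.type(ret / rcount)
```

The gripper hides part of the view, so I'll back off further and check again.

Call:
servo_tool([
  [[0, 0, 0], [-0.3, -0.1, -0.2], 74],
  [[0, 0, 0], [-0.7, 0, -0.2], 74],
  [[0, 0, 0], [-0.8, 0, 0], 74],
  [[0, 0, 0], [-0.9, 0, 0], 74],
  [[0, 0, 0], [-0.9, 0, 0], 74],
  [[0, 0, 0], [-0.9, 0, 0], 74],
  [[0, 0, 0], [-0.9, 0, 0], 74],
  [[0, 0, 0], [-0.9, 0, 0], 74],
  [[0, 0, 0], [-0.9, 0, 0], 74],
  [[0, 0, 0], [-0.9, 0, 0], 74],
  [[0, 0, 0], [-0.6, 0, 0], 74],
  [[0, 0, 0], [-0.3, 0, 0], 74],
])

```text
clock: 45.82
tcp_pos: [0.359, -0.3702, 0.223]
ee_rot: [0.768, 0.641, 0.0, -0.0]
ft_force: [0.4, 0.0, 0.4]
opening: 0.0741
gripper_force: 0.0
```

Run:
```python
from h import *
o=monitor.get_obs();print(o['clock'],o['tcp_pos'],o['ft_force'])
T=cams.capture('top');A=cv2.imread('pics/top0.png')
S=cams.capture('side');SA=cv2.imread('pics/side0.png')
h=blobs(T,(3,75,30),(32,255,255),(330,125,450,228))[0]
print('carton',cv2.minAreaRect((cast('top',h,.038)[:,:2]*1000).astype(np.float32)))
c0=np.array([648,-5.]);a=np.radians(79.9);u=np.array([np.cos(a),np.sin(a)]);v=np.array([u[1],-u[0]])
for c in blobs(T,(10,175,60),(25,255,255),(345,140,440,215))[:3]:
    w=(cast('top',c,.033)[:,:2]*1000).astype(np.float32); r=cv2.minAreaRect(w)
    d=np.array(r[0])-c0; print(len(c),r,'carton xy',d@v,d@u)
for n,I,J,rois in(('top',A,T,dict(pot=(364,244,402,282),candle=(474,244,522,284),egg=(138,220,178,256))),('side',SA,S,dict(pot=(355,215,405,290),candle=(420,182,465,250),egg=(155,335,200,390)))):
    for k,(x0,y0,x1,y1) in rois.items():
        p,q=[cv2.Canny(cv2.cvtColor(i[y0:y1,x0:x1],cv2.COLOR_BGR2GRAY),40,100).astype(np.float32) for i in(I,J)]
        print(n,k,cv2.phaseCorrelate(cv2.GaussianBlur(p,(5,5),0),cv2.GaussianBlur(q,(5,5),0)))
```

```text
45.825 [ 0.359  -0.3702  0.223 ] [0.3839 0.0026 0.4454]
carton ((645.4974975585938, -3.9403762817382812), (171.95184326171875, 138.42520141601562), 79.81069946289062)
169 ((652.875, 37.029178619384766), (62.412071228027344, 61.414730072021484), 79.8317642211914) carton xy -2.5710664524414693 42.23277279219634
108 ((636.0618286132812, -44.624202728271484), (49.208831787109375, 54.08916473388672), 17.91612434387207) carton xy -4.804400986842286 -41.103711621548925
top pot ((0.01014306863233827, -0.14421375826680105), 0.961370285153389)
top candle ((0.14615447183253494, -0.04199209435270035), 0.931300101429224)
top egg ((-0.16991911813714822, -0.12825919274336428), 1.0290813763936362)
side pot ((-0.134858929606132, 0.4352930916095161), 0.8401095662434895)
side candle ((0.42987200821193383, 0.03602179001489958), 0.8934821964781962)
side egg ((0.4614083897637329, 0.003652919806736321), 0.8967220391167535)
```

Everything is in tolerance. The cakes lie within about 5 mm of the middle of their halves, the tins are within 1 mm, and the carton and bystanders haven't moved.

```bash
python3 -c "
from plant import order
print(order.job_done())"
```

```text
the job is handed in; nothing more can be done
None
```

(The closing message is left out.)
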